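Lock the pressure knob of the café press

TASK

Turn the red pressure knob on top of the cast aluminium press clockwise (seen from above), from its released stop over to its locked stop, and leave it there. Leave the similar black knob on top of the wooden coffee grinder as it is set, and do not knock over or shift the glass pitcher.

Things in the scene. Friction and masses are not known exactly. Their poses are not given: they have to be found in the camera images.
- pressure (a joint): Angle of the red pressure knob in rad: 0 = released stop (start), growing clockwise seen from above to 1.22 (70 degrees) = locked stop. An over-centre spring (at most 0.15 N m, plus 0.02 N m friction) holds it at the nearer stop: past 0.61 it goes on to the locked stop by itself when let go.
- pressure_grip (a point): Centre of the red knob's bar, on its vertical turning axis, 242 mm above the table, turning with it. x runs level along the bar to its white-striped end, z up. Bar 72 x 14 x 28 mm (x, y, z), over a 100 mm dial whose face is 31 mm below this point. It points to a white dot when released, a green one when locked. The press (200 mm wide, two columns and a cross beam) is fixed; place and yaw vary.
- dose_tip (a point): Top of one end of the black bar knob (66 x 14 x 26 mm, top 226 mm above the table) on the wooden box coffee grinder (140 mm square, fixed), 33 mm from that knob's vertical axis. It turns freely with slight friction; it is to be left as it is. The grinder and press may change places.
- pitcher: Loose clear glass pitcher, 116 mm wide, 170 mm tall, with a handle reaching to 100 mm from its axis; origin at the centre of its underside, z up. Stands near the far side of the table; to be left alone.

How it is judged:
By the outcome, as a careful person would: the job done as asked, in the order asked, and still so for the second after the job is handed in, with the robot touching nothing.
It also fails if it takes over 32 s, if anything falls off the work surface, if the arm or the gripper's body presses on something with over 40 N, if the wrist force passes 120 N, or if a joint passes its speed limit or range.

ROBOT

A 6-joint arm with a two-finger parallel gripper is mounted at the origin on the work surface. World frame = base frame: x ahead of the robot, y to its left, z up, the work surface at z = 0. Lengths are in m, angles in rad, forces in N, time in s.
With the tool pointing down it reaches from about 0.375 to 0.975 m from the base axis. Payload 3.8 kg.
Tool frame: the origin (TCP) lies on the centre line of the jaws, within the pads' length; the fingertips stand 25 mm ahead of it and the grasp point (between the pads) lies 6 mm ahead of it; y points along the fingers, z is the direction in which the jaws open and shut, and the axes are right-handed (so a half turn about y gives the same grasp; the last joint's range is limited). The gripper opens to 85 mm and grips with 20 to 120 N. Pads are 22 mm wide; open, the fingers measure 114 mm over their backs; the gripper's body (76 mm by 85 mm) begins 54 mm behind the grasp point. The pads swing forward as they close: fully open they stand 13 mm farther back than shut.
Start: joints at [-1.293, 0.264, 1.604, -0, 1.274, -0.037], TCP at [0.209, -0.642, 0.256] pointing down, gripper open.
Joint ranges: [-2.63, 2.63], [-0.94, 2.18], [0.31, 2.57], [-1.31, 4.45], [0, 2.66], [-2.55, 2.55]. Speed limits (rad/s): [2.57, 2.57, 3.14, 3.14, 3.14, 3.14].

INTERFACE

Orientations are given as a rotation vector (axis times angle).
In Python, from workcell import bot gives the robot as it stands.
- The arm moves only by the shell command python3 -m jog 'ROWS' [FORCE]. ROWS is JSON, a list of rows, each a list of 5 numbers: the shift along the world's x, y, z in mm, then the turn about the world's z in degrees, then the finger opening in mm, from 0 to 85.4. A call has exactly 10 rows; each row is the pose to reach, as a shift and turn from the pose commanded when the call began; what a row does not reach only later rows make up. A row lasts 1/8 s, in which the tool goes at most 62.5 mm and 10.7 degrees, less where a joint would pass 70% of its speed; a pose out of reach is approached as far as the arm can. A call with a gripper value outside its range is refused whole. The fingers move at their own pace and stop on an object; FORCE is the grip in N (left out, the last holds). Time passes only in rows, so rows that repeat a pose let the fingers close, or fill a call up. It gives the time, the measured TCP pose, the force and the opening at its end, in the units of the state.
- bot.read_state(): the state, without advancing time (a new reading comes with each control period).
- bot.read_camera(name): name is "scene" or "top"; returns a dict with "pixels" (420x560x3 uint8, red, green, blue), "fx", "fy", "cx", "cy" (pixels), "R" (3x3) and "t" (3): a world point X has camera coordinates R X + t. Camera axes: x right, y down, z forward; pixel columns grow to the right and rows downward; lengths in m; the calibration is good to about 2 mm. A picture is of the moment at which its call begins. There is no depth.
- bot.finish_job(): hands the job in, once; it reports no verdict.
The state is a dict: "time": time; "q": joint angles; "joint_vel": joint speeds; "joint_torque": joint torques, N m; "tool_pos": TCP position; "tcp_rot": TCP orientation; "wrist_force": force on the tool from outside, world axes, zero at the start; "torque": the same for the moment, N m; "width": opening from 0.0 (shut) to 1.0 (fully open).
Only numpy, scipy, OpenCV 4.12 (cv2) and the standard library are available. Lean on these libraries where they do the work, as an engineer would, in place of code of your own. Each camera call takes 0.05 s, during which the arm holds its last target.

## Working session

There is one attempt and no reset: what is moved stays moved. The work goes in short steps, Python scripts to look and compute and a shell command to move; the robot and the scene stay as the last step left them, time stands still between calls to the robot, and variables do not carry over. Pictures are saved under pics/ and viewed, and the job is handed in when it is done.

```bash
mkdir -p pics; ls
python3 - <<'E'
from workcell import bot
import cv2,numpy as np,pickle
s=bot.read_state();print(s)
for n in("scene","top"):
    c=bot.read_camera(n);pickle.dump(c,open(f"{n}0.pkl","wb"))
    cv2.imwrite(f"pics/{n}0.png",cv2.cvtColor(np.array(c["pixels"]),cv2.COLOR_RGB2BGR))
    R=np.array(c["R"]);print(n,c["fx"],c["fy"],c["cx"],c["cy"],-R.T@np.array(c["t"]),R)
E
```

```text
pics
{'time': 0.0, 'q': array([-1.29291158e+00,  2.64770053e-01,  1.60542173e+00,  1.39916250e-05,
        1.27369951e+00, -3.69237750e-02]), 'joint_vel': array([ 0.00124535, -0.00199978,  0.00045156,  0.00018303,  0.00039632,
       -0.00108347]), 'joint_torque': array([ 1.77821028e-03, -5.15115309e+01, -3.67314184e+01, -1.75982873e-04,
        1.31454086e-02, -1.17303782e-05]), 'tool_pos': array([ 0.20879867, -0.64115998,  0.25492481]), 'tcp_rot': array([-0.32589237,  2.05396723, -2.04922359]), 'wrist_force': array([-0.30844632, -0.46824514, -0.3139243 ]), 'torque': array([-0.03013696,  0.02132443,  0.00919444]), 'width': 1.0019117269620177}
scene 428.4155965943319 428.4155965943319 287.3524799174715 211.0345345238933 [0.9149471  0.5291447  0.63515243] [[-0.89698236  0.44177806  0.0159621 ]
 [ 0.27208977  0.58018657 -0.7676918 ]
 [-0.34841039 -0.68426288 -0.64062041]]
top 461.2141490968153 461.2141490968153 282.81318341964345 209.56201076017845 [ 0.51818847 -0.0122949   1.03741304] [[ 0.00591026 -0.99985911 -0.01571107]
 [-0.99048874 -0.0036936  -0.13754426]
 [ 0.13746685  0.01637456 -0.99037101]]
```

View pics/scene0.png

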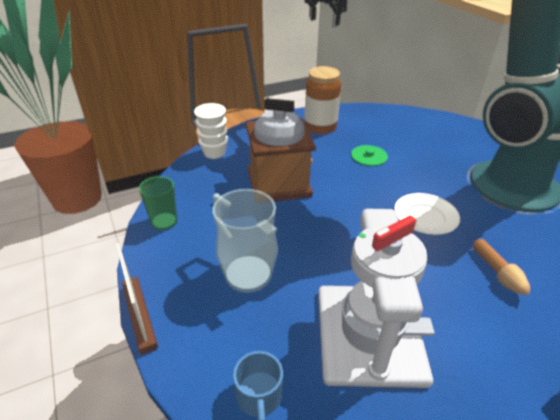

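View pics/top0.png

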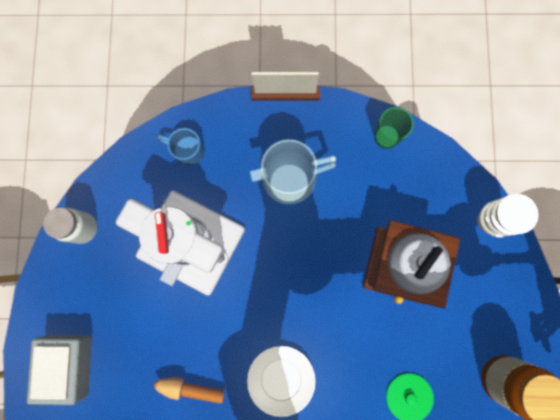

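The scene picture shows the red knob at about (394,233) on the press. The pitcher is near (247,240) and the grinder near (280,150). In the top view the red bar is at (162,233), and its white end is up, at about (159,215). The green dot is at (189,223), the black knob at (428,263) and the pitcher at (288,172). Next I'll measure these.

```bash
cat > h.py <<'E'
import numpy as np,cv2,pickle
def ray(c,u,v):
    R=np.array(c["R"]);t=np.array(c["t"]);o=-R.T@t
    return o,R.T@np.array([(u-c["cx"])/c["fx"],(v-c["cy"])/c["fy"],1])
def onz(c,u,v,z):
    o,d=ray(c,u,v);return o+d*(z-o[2])/d[2]
def proj(c,X):
    p=np.array(c["R"])@np.array(X)+np.array(c["t"]);return c["cx"]+c["fx"]*p[0]/p[2],c["cy"]+c["fy"]*p[1]/p[2]
def redmask(c):
    h=cv2.cvtColor(np.array(c["pixels"]),cv2.COLOR_RGB2HSV)
    m=(((h[...,0]<6)|(h[...,0]>174))&(h[...,1]>150)&(h[...,2]>90)).astype(np.uint8)
    n,l,st,ce=cv2.connectedComponentsWithStats(m)
    return m,l,st,ce
E
python3 - <<'E'
from h import *
for n,box in(("top",(100,180,250,300)),("scene",(310,190,450,390))):
    c=pickle.load(open(n+"0.pkl","rb"))
    m,l,st,ce=redmask(c)
    for i in range(1,len(st)):
        if st[i,4]>30:
            print(n,st[i],ce[i]); 
            pts=np.argwhere(l==i)[:,::-1].astype(np.float32); r=cv2.minAreaRect(pts);print(r)
            for q in cv2.boxPoints(r): print(q,onz(c,*q,.256)[:2])
    x0,y0,x1,y1=box
    im=cv2.cvtColor(np.array(c["pixels"])[y0:y1,x0:x1],cv2.COLOR_RGB2BGR)
    k=min(800/(x1-x0),600/(y1-y0));cv2.imwrite(f"pics/{n}0z.png",cv2.resize(im,None,fx=k,fy=k,interpolation=cv2.INTER_CUBIC));print(k)
c=pickle.load(open("top0.pkl","rb"))
print("green",onz(c,189,223,.211),"pitcher base",onz(c,289,180,0),"rim",onz(c,288,166,.17),"handle",onz(c,334,161,.15),"knob",onz(c,428,263,.226))
E
```

```text
top [157 213  10  40 245] [161.68163265 235.79183673]
((161.10655212402344, 232.67214965820312), (39.20197677612305, 7.695537567138672), 84.80557250976562)
[155.49998 213.50002] [0.6190132  0.21910595]
[163.16393 212.8033 ] [0.62026976 0.20594755]
[166.71312 251.84428] [0.55352325 0.19711487]
[159.04918 252.541  ] [0.55227793 0.21011786]
5.0
scene [375 217  40  32 298] [395.37583893 228.70134228]
((392.3810119628906, 229.78982543945312), (11.533665657043457, 47.768592834472656), 54.782405853271484)
[369.5427  238.85217] [0.63760294 0.21925224]
[408.56808 211.30484] [0.55637755 0.19626331]
[415.21933 220.72748] [0.56090046 0.21612914]
[376.19394 248.27481] [0.63987997 0.23714093]
3.0
green [0.60773951 0.17083573 0.211     ] pitcher base [ 0.73061573 -0.00891458  0.        ] rim [ 0.72323722 -0.00743323  0.17      ] handle [ 0.73823075 -0.09780511  0.15      ] knob [ 0.53789954 -0.2520485   0.226     ]
```

Run:
```python
import cv2,numpy as np
a=cv2.imread("pics/top0z.png");b=cv2.imread("pics/scene0z.png")
def f(i):
    k=min(400/i.shape[1],600/i.shape[0]);i=cv2.resize(i,None,fx=k,fy=k);o=np.zeros((600,400,3),np.uint8);o[:i.shape[0],:i.shape[1]]=i[:600,:400];return o
cv2.imwrite("pics/z2.png",np.hstack([f(a),f(b)]))
```

```text
(no output)
```

View pics/z2.png

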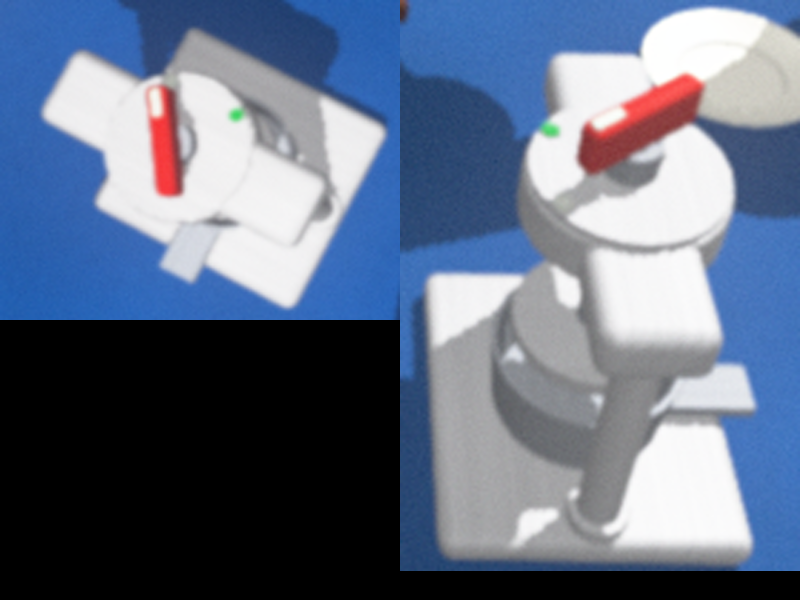

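Run:
```python
from h import *
c=pickle.load(open("top0.pkl","rb"));s=pickle.load(open("scene0.pkl","rb"))
print("dial",onz(c,167.1,234.7,.211))
C=np.array([.5865,.208]);a=np.radians(7.6);x=np.array([np.cos(a),np.sin(a)]);y=np.array([-x[1],x[0]])
for n,k in(("top",c),("scene",s)):
    im=cv2.cvtColor(np.array(k["pixels"]),cv2.COLOR_RGB2BGR);im=cv2.resize(im,None,fx=4,fy=4,interpolation=cv2.INTER_CUBIC)
    P=[]
    for z in(.256,.228):
        q=np.array([np.array(proj(k,[*(C+i*.036*x+j*.007*y),z]))*4+1.5 for i,j in((1,1),(1,-1),(-1,-1),(-1,1))])
        cv2.polylines(im,[q.astype(int)],True,(0,255,0),1)
    q=[np.array(proj(k,[*(C+.05*np.array([np.cos(t),np.sin(t)])),.211]))*4+1.5 for t in np.linspace(0,6.28,60)]
    cv2.polylines(im,[np.array(q).astype(int)],True,(255,0,255),1)
    u,v=proj(k,[*C,.242]);u=int(u*4);v=int(v*4);P=im[v-200:v+200,u-200:u+200]
    cv2.imwrite("pics/ov_%s.png"%n,P)
cv2.imwrite("pics/ov.png",np.hstack([cv2.imread("pics/ov_top.png"),cv2.imread("pics/ov_scene.png")]))
from workcell import bot
from scipy.spatial.transform import Rotation as Ro
print(Ro.from_rotvec(bot.read_state()["tcp_rot"]).as_matrix().round(3))
```

```text
dial [0.58636721 0.2097275  0.211     ]
[[-0.951 -0.001  0.31 ]
 [-0.31   0.002 -0.951]
 [-0.    -1.    -0.002]]
```

View pics/ov.png

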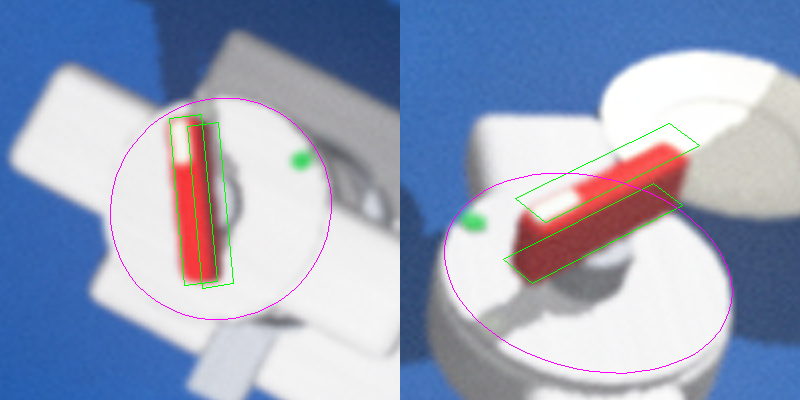

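```bash
python3 -m jog '[[0,0,60,5,85],[0,0,110,15,85],[22,50,120,25,85],[44,100,120,35,85],[67,150,120,45,85],[89,200,120,55,85],[111,250,120,65,85],[133,300,120,75,85],[155,350,120,80,85],[178,400,120,85,85]]' 60
```

```text
time: 1.35
tool_pos: [0.3871, -0.24, 0.3759]
tcp_rot: [-1.309, 1.038, -1.038]
wrist_force: [1.1, -0.4, -0.6]
width: 0.993
```

```bash
python3 -m jog '[[22,50,0,10,85],[44,100,0,20,85],[66,150,0,30,85],[88,200,0,40,85],[110,250,0,50,85],[132,300,0,60,85],[154,350,0,70,85],[177,400,0,80,85],[199,449,0,84,85],[199,449,0,84,85]]'
python3 - <<'E'
from h import *
from workcell import bot
from scipy.spatial.transform import Rotation as Ro
s=bot.read_state();M=Ro.from_rotvec(s["tcp_rot"]).as_matrix();print(s["tool_pos"],np.degrees(np.arctan2(M[1,2],M[0,2])),s["q"])
a=[]
for n in("top","scene"):
    c=bot.read_camera(n);a.append(cv2.cvtColor(np.array(c["pixels"]),cv2.COLOR_RGB2BGR))
cv2.imwrite("pics/hov.png",np.hstack([a[0][90:340,60:360],a[1][60:310,260:560]]))
E
```

```text
time: 2.6
tool_pos: [0.5863, 0.2104, 0.3743]
tcp_rot: [-1.568, -0.098, 0.102]
wrist_force: [-0.1, -0.3, 0.4]
width: 0.993
[0.58632631 0.21037766 0.3743179 ] 97.27383739855442 [ 3.04072387e-01  1.18486300e-01  1.56167969e+00  8.59175944e-04
  1.46381248e+00 -1.39376964e+00]
```

View pics/hov.png

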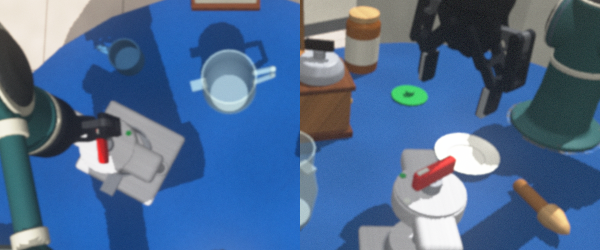

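Run:
```python
from h import *
s=pickle.load(open("scene0.pkl","rb"));c=pickle.load(open("top0.pkl","rb"))
for z in(.242,.35,.37):print(proj(s,[.5863,.2104,z]),proj(c,[.5863,.2104,z]))
for k in (-1,1):print(proj(s,[.5863,.2104+k*.0425,.36]))
```

```text
(np.float64(395.61673482262324), np.float64(231.16776945905863)) (np.float64(161.9957486399358), np.float64(233.24480229316822))
(np.float64(411.58663277054023), np.float64(164.93768065435603)) (np.float64(142.24199125113284), np.float64(227.02096349458))
(np.float64(415.0266441184721), np.float64(150.67132417507548)) (np.float64(137.89585951792148), np.float64(225.65162282826864))
(np.float64(391.5249291834044), np.float64(141.1300742482469))
(np.float64(437.6828608745204), np.float64(176.69073794212264))
```

The hover picture shows both fingers straddling the knob axis, as projected. Now I'll descend with the jaws partly closed.

```bash
python3 -m jog '[[0,-2,-20,0,50],[0,-2,-45,0,50],[0,-2,-65,0,50],[0,-2,-80,0,50],[0,-2,-95,0,50],[0,-2,-105,0,50],[0,-2,-114,0,50],[0,-2,-120,0,50],[0,-2,-123,0,50],[0,-2,-123,0,50]]' 40
python3 - <<'E'
from h import *
from workcell import bot
s=bot.read_state();print(s["tool_pos"],s["wrist_force"])
a=[]
for n in("top","scene"):
    c=bot.read_camera(n);a.append(cv2.cvtColor(np.array(c["pixels"]),cv2.COLOR_RGB2BGR))
b=np.hstack([a[0][150:300,80:260],a[1][130:280,310:490]])
cv2.imwrite("pics/low.png",cv2.resize(b,None,fx=2.2,fy=2.2,interpolation=cv2.INTER_CUBIC))
E
```

```text
time: 3.95
tool_pos: [0.586, 0.2053, 0.2533]
tcp_rot: [-1.569, -0.097, 0.096]
wrist_force: [0.4, 0.8, 0.1]
width: 0.585
[0.58603724 0.20525772 0.25331538] [0.3681102  0.8044553  0.13405389]
```

View pics/low.png

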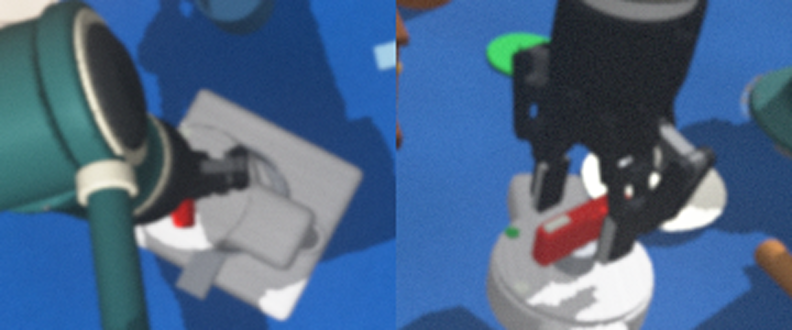

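The scene view shows one finger on each side of the red bar, near its middle. I'll correct y slightly and close.

```bash
python3 -m jog '[[0,2,-1,0,40],[0,2,-2,0,25],[0,2,-2,0,10],[0,2,-2,0,5],[0,2,-2,0,5],[0,2,-2,0,5],[0,2,-2,0,5],[0,2,-2,0,5],[0,2,-2,0,5],[0,2,-2,0,5]]' 40
python3 - <<'E'
from workcell import bot
s=bot.read_state();print(s["tool_pos"],s["wrist_force"],s["torque"],s["width"]*85.4)
E
```

```text
time: 5.3
tool_pos: [0.586, 0.2096, 0.2527]
tcp_rot: [-1.564, -0.098, 0.096]
wrist_force: [-1.9, 6.2, 4.2]
width: 0.277
[0.58599223 0.20959184 0.25270039] [-1.86586787  6.23841445  4.17720498] [1.01756944 0.39642429 0.09656932] 23.630262180913437
```

Run:
```python
from h import *
from workcell import bot
s=bot.read_state();print(s["tool_pos"],s["wrist_force"],s["torque"],s["width"]*85.4)
a=[]
for n in("top","scene"):
    c=bot.read_camera(n);a.append(cv2.cvtColor(np.array(c["pixels"]),cv2.COLOR_RGB2BGR))
b=np.hstack([a[0][180:280,120:220],a[1][170:270,340:440]])
cv2.imwrite("pics/cl.png",cv2.resize(b,None,fx=4,fy=4,interpolation=cv2.INTER_CUBIC))
```

```text
[0.58599223 0.20959184 0.25270039] [-1.86586787  6.23841445  4.17720498] [1.01756944 0.39642429 0.09656932] 23.630262180913437
```

View pics/cl.png

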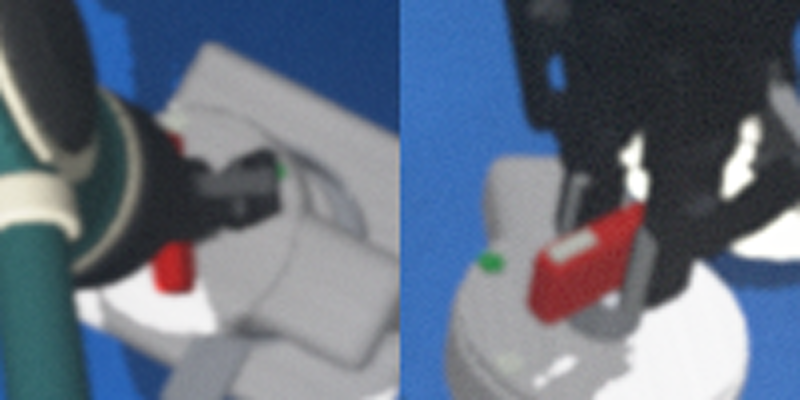

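The near (+y) finger touches the bar and the far one still has a gap, so the bar lies a few mm further +y. I'll shift towards it while closing.

```bash
python3 -m jog '[[0,2,0,0,5],[0,3,0,0,5],[0,4,0,0,5],[0,4,0,0,5],[0,4,0,0,5],[0,4,0,0,5],[0,4,0,0,5],[0,4,0,0,5],[0,4,0,0,5],[0,4,0,0,5]]' 40
python3 - <<'E'
from h import *
from workcell import bot
s=bot.read_state();print(s["tool_pos"],s["wrist_force"],s["torque"],s["width"]*85.4)
a=[]
for n in("top","scene"):
    c=bot.read_camera(n);a.append(cv2.cvtColor(np.array(c["pixels"]),cv2.COLOR_RGB2BGR))
b=np.hstack([a[0][180:280,120:220],a[1][170:270,340:440]])
cv2.imwrite("pics/cl2.png",cv2.resize(b,None,fx=4,fy=4,interpolation=cv2.INTER_CUBIC))
E
```

```text
time: 6.65
tool_pos: [0.586, 0.2101, 0.2526]
tcp_rot: [-1.571, -0.097, 0.096]
wrist_force: [-4.1, -3.2, 5.7]
width: 0.276
[0.58601914 0.21006816 0.252646  ] [-4.10607321 -3.21469294  5.70028069] [-0.43099047  0.5343547   0.03735381] 23.583175548051763
```

View pics/cl2.png

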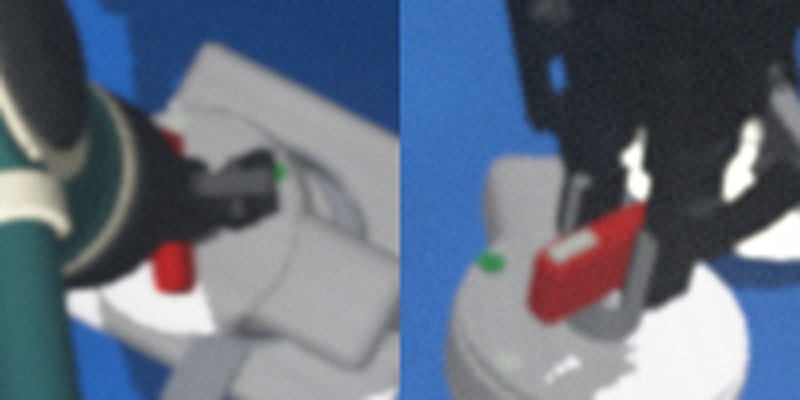

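The TCP barely moved for a 4 mm command and the side force changed sign. So the bar is firmly clamped and the width reading just isn't linear. Now I'll turn it.

```bash
python3 -m jog '[[0,-1,0,-5,5],[0,-1,0,-12,5],[0,-1,0,-20,5],[0,-1,0,-29,5],[0,-1,0,-38,5],[0,-1,0,-47,5],[0,-1,0,-56,5],[0,-1,0,-63,5],[0,-1,0,-68,5],[0,-1,0,-70,5]]' 60
python3 - <<'E'
from h import *
from workcell import bot
from scipy.spatial.transform import Rotation as Ro
s=bot.read_state();print(s["tool_pos"],s["wrist_force"],s["torque"],s["width"]*85.4)
M=Ro.from_rotvec(s["tcp_rot"]).as_matrix();print(np.degrees(np.arctan2(M[1,2],M[0,2])))
a=[]
for n in("top","scene"):
    c=bot.read_camera(n);a.append(cv2.cvtColor(np.array(c["pixels"]),cv2.COLOR_RGB2BGR))
b=np.hstack([a[0][180:280,120:220],a[1][170:270,340:440]])
cv2.imwrite("pics/tu.png",cv2.resize(b,None,fx=4,fy=4,interpolation=cv2.INTER_CUBIC))
E
```

```text
time: 8.0
tool_pos: [0.5875, 0.2114, 0.2549]
tcp_rot: [-1.391, 0.852, -0.858]
wrist_force: [-1.0, 3.3, 11.3]
width: 0.153
[0.58751779 0.21135755 0.25487108] [-0.9817427   3.25772536 11.3339256 ] [0.19661389 0.51033319 0.58198536] 13.052852403498104
26.991933572112004
```

View pics/tu.png

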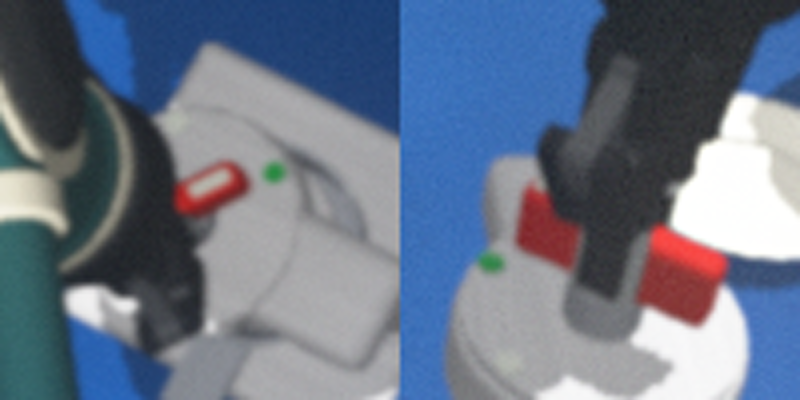

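The bar has turned so its striped end faces the green dot. Tool yaw changed by 70°, and the moment shows it pressing on the stop. I'll open and lift clear.

```bash
python3 -m jog '[[0,0,0,0,25],[0,0,0,0,50],[0,0,0,0,50],[0,0,0,0,50],[0,0,0,0,50],[0,0,20,0,50],[0,0,45,0,50],[0,0,75,0,50],[0,0,110,0,50],[0,0,140,0,50]]' 40; python3 -m jog '[[-30,-20,20,0,50],[-60,-60,20,0,50],[-90,-110,20,0,50],[-120,-160,20,0,50],[-140,-210,20,0,50],[-150,-260,20,0,50],[-150,-260,20,0,50],[-150,-260,20,0,50],[-150,-260,20,0,50],[-150,-260,20,0,50]]'
python3 - <<'E'
from h import *
from workcell import bot
s=bot.read_state();print(s["tool_pos"],s["wrist_force"],s["time"])
a=[]
for n in("top","scene"):
    c=bot.read_camera(n);pickle.dump(c,open(n+"1.pkl","wb"));a.append(cv2.cvtColor(np.array(c["pixels"]),cv2.COLOR_RGB2BGR))
    c0=pickle.load(open(n+"0.pkl","rb"))
    m,l,st,ce=redmask(c)
    i=[i for i in range(1,len(st)) if st[i,4]>60]
    for j in i:
        r=cv2.minAreaRect(np.argwhere(l==j)[:,::-1].astype(np.float32));print(n,r)
        B=[onz(c,*q,.256)[:2] for q in cv2.boxPoints(r)]
        e=max([B[1]-B[0],B[2]-B[1]],key=np.linalg.norm);print(np.degrees(np.arctan2(e[1],e[0])),np.mean(B,0))
    # pitcher difference
    d=np.abs(np.array(c["pixels"]).astype(int)-np.array(c0["pixels"]).astype(int)).max(2)
    for nm,(x0,y0,x1,y1) in ({"pit":(245,130,340,210),"knob":(385,225,460,300)} if n=="top" else {"pit":(210,185,282,295),"knob":(245,95,310,195)}).items():
        print(n,nm,(d[y0:y1,x0:x1]>40).sum())
cv2.imwrite("pics/end_top.png",a[0]);cv2.imwrite("pics/end_scene.png",a[1])
b=np.hstack([a[0][180:280,120:220],a[1][170:270,340:440]])
cv2.imwrite("pics/end.png",cv2.resize(b,None,fx=4,fy=4,interpolation=cv2.INTER_CUBIC))
E
```

```text
time: 9.35
tool_pos: [0.5863, 0.2102, 0.3948]
tcp_rot: [-1.394, 0.853, -0.856]
wrist_force: [-0.3, -1.1, 0.3]
width: 0.585
time: 10.6
tool_pos: [0.4363, -0.0488, 0.4113]
tcp_rot: [-1.397, 0.854, -0.853]
wrist_force: [0.2, -0.3, 0.2]
width: 0.585
[ 0.43626783 -0.04875773  0.41127838] [ 0.20897386 -0.34281376  0.17500188] 10.6
top ((161.00001525878906, 232.50001525878906), (8.049844741821289, 40.696434020996094), 63.43495178222656)
-62.7490239060039 [0.58640711 0.20817947]
top pit 1299
top knob 2122
scene ((395.7701721191406, 229.12344360351562), (50.63344955444336, 12.803092956542969), 11.560132026672363)
136.61497524013433 [0.59548166 0.218157  ]
scene pit 523
scene knob 581
```

View pics/end.png

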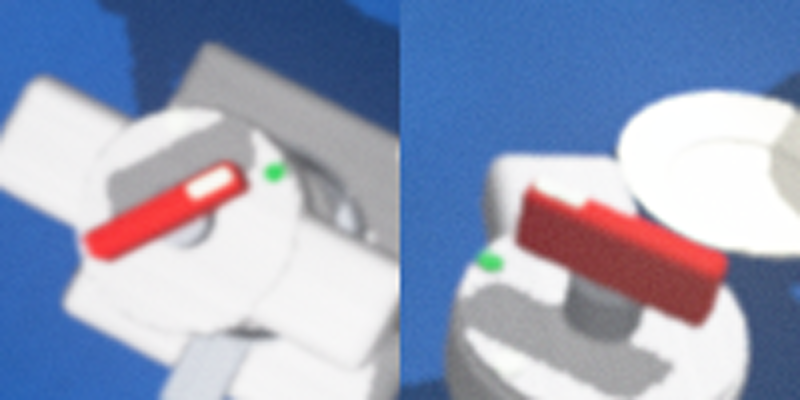

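View pics/end_top.png

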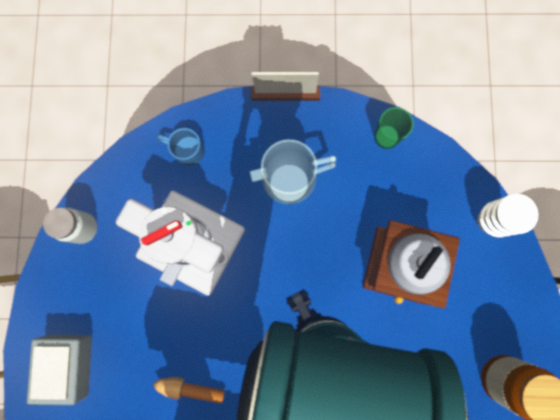

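View pics/end_scene.png

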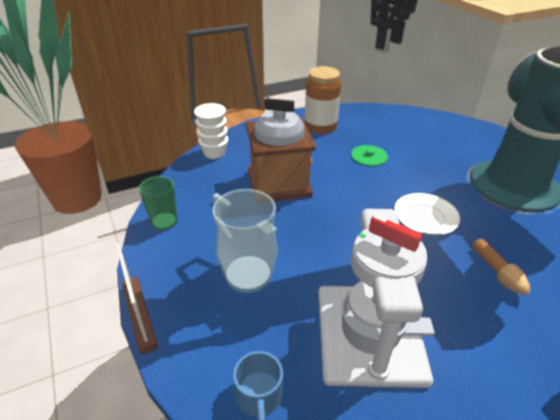

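The red bar now lies at -62.7°, turned 70° from 7.6°, with its stripe towards the green dot at (189,223). The pitcher at (289,170) and the black knob at (428,263) look the same as in the first pictures. The pixel changes there could be from moved shadows.

```bash
python3 -c "
from workcell import bot
print(abs(bot.read_state()['joint_vel']).max());print(bot.finish_job())"
```

```text
0.007576918928328704
the job is handed in; nothing more can be done
None
```

The red pressure knob is turned clockwise to its locked stop, and I handed the job in at about 10.6 s with the arm lifted well clear. I gripped the bar on its axis, turned it 70°, released it and withdrew.

- **Red knob:** in the top camera the bar went from about +7.6° to -62.7°, so it turned about 70°. Its white stripe points at the green dot, and it stayed there after release.
- **Forces:** the largest reading I saw at the wrist was about 11 N, and the joints were still at hand-in. I only read forces at the end of each move, so peaks in between are not confirmed.
- **Pitcher and black knob:** both look unmoved in both views. My automatic before/after pixel comparison did flag changes around them. I put that down to the arm's shadow and judged by eye, without measuring their positions again.
- **Opening reading:** after closing, the gripper showed about 23.6 mm on the 14 mm bar, then 13 mm after the turn. The first grip was probably not fully flush. I first took that as an off-centre bar and shifted the tool sideways, but it barely moved because the bar was already clamped.

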